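Zero the scale, fetch the thin plate over the step's edge and tare it

TASK

Zero the empty scale by pressing its round key fully down. Then slide the thin flat metal plate on the wooden step out over the step's front edge (the long edge nearest the robot) until a good hand-hold, about a third of it, sticks out, take it by that end, and set it down gently, not dropped, flat on the scale's pan with no part of it sticking out beyond the pan. Last, press the long bar key fully down to tare; leave the square key alone, and the doughnuts, jar and spatula where they are.

Things in the scene. Friction and masses are not known exactly. Their poses are not given: they have to be found in the camera images.
- plate: Bare aluminium plate, 180 mm long (its x), 60 mm wide (its y), 3 mm thick, about 90 g, lying loose and flat on the wooden step, its length roughly across the step's front edge. Origin: centre of its underside; z up. Too thin for a sure grip where it lies. It slides easily on the smooth wood (friction about 0.25): fingertips pressed on its top with about 6 N drag it along.
- plate_near_end (a point): Middle of the plate's short end nearer the robot (the end at the plate's -x), at half thickness.
- plate_corner0 (a point): Corner of the plate's underside at plate x = -90 mm, y = -30 mm.
- plate_corner1 (a point): Corner of the plate's underside at plate x = -90 mm, y = +30 mm.
- plate_corner2 (a point): Corner of the plate's underside at plate x = +90 mm, y = -30 mm.
- plate_corner3 (a point): Corner of the plate's underside at plate x = +90 mm, y = +30 mm.
- step: Fixed wooden serving step, top board 240 mm deep (x) by 320 mm wide (y), 18 mm thick, top 60 mm above the table, on two side panels standing 131 to 149 mm either side of its middle. Origin: centre of its foot on the table; -x points to the robot side (front). It stands left or right of the middle of the table, the scale on the other side. Two round doughnuts (84 mm across, 48 mm tall) rest on its back half, 115 mm either side of its middle.
- step_front_edge (a point): Middle of the step's front top edge (120 mm to -x of the step's origin, 60 mm up); axes as the step's.
- scale: Fixed white bench scale, 300 mm deep (x) by 230 mm wide (y). A square steel pan on top at the back, a low key panel at the front (-x, robot side) with three black keys in a row along y: round at +y (left as the robot sees it), square in the middle, long bar at -y. Origin: centre of its foot on the table.
- pan (a point): Centre of the pan's flat top face. Pan 220 by 220 mm, no rim, its top 64 mm above the table; axes as the scale's. The pan does not move.
- zero_key (a joint): Round zero key, 30 mm across: press travel in m, 0 up, 0.005 fully down (about 5 N), springs back. It counts as pressed beyond 0.0035.
- zero_key_top (a point): Centre of the round key's top face, 56 mm above the table when up; the panel round it is at 46 mm.
- unit_key (a joint): Square key, 26 mm, between the other two, not to be pressed; travel as the round key.
- tare_key (a joint): Long bar key, 58 mm (along the scale's y) by 22 mm: press travel in m, as the round key.
- tare_key_top (a point): Centre of the bar key's top face, 56 mm above the table when up. The keys' centres stand 65 to 71 mm apart.
- bun_left: Doughnut on the step, bystander. Origin at its underside.
- bun_right: The other doughnut on the step, bystander.
- jar: Jar, 54 mm across, 85 mm tall, standing on the table between step and scale, bystander.
- palette_knife: Spatula, 200 mm long, lying along x on the table between step and scale, bystander.
Mind the look-alikes: they are no part of the job. Several things have the shape of the plate; the one meant has the colours described above.

How it is judged:
On the way, in this order (a step that is already met when the one before it is completed fails the run):
1. the round zero key is fully down while the pan is empty (value of joint zero_key above 0.0035 m and distance of plate from where it was at the start of the episode below 0.02 m), for 0.05 s.
2. the plate, still lying on the step, sticks out at least 40 mm over its front edge (x of plate_near_end in the frame of step_front_edge below -0.04 m and angle between plate's own z axis and vertical below 0.1 rad and z of plate_near_end in the frame of step_front_edge below 0.012 m and contact force between plate and step above 0.05 N), for 0.1 s.
3. the plate is held in the fingers clear of the step (z of plate in the frame of step_front_edge above 0.03 m and contact force between plate and the fingers above 0.5 N), for 0.1 s.
4. the plate, still in the fingers, is down within 15 mm of the pan and over it (x of plate_corner0 in the frame of pan between -0.113 and 0.113 m and y of plate_corner0 in the frame of pan between -0.113 and 0.113 m and x of plate_corner1 in the frame of pan between -0.113 and 0.113 m and y of plate_corner1 in the frame of pan between -0.113 and 0.113 m and x of plate_corner2 in the frame of pan between -0.113 and 0.113 m and y of plate_corner2 in the frame of pan between -0.113 and 0.113 m and x of plate_corner3 in the frame of pan between -0.113 and 0.113 m and y of plate_corner3 in the frame of pan between -0.113 and 0.113 m and z of each of plate_corner0, plate_corner1, plate_corner2, plate_corner3 in the frame of pan below 0.015 m and contact force between plate and the fingers above 0.5 N), for 0.05 s.
5. the bar key is fully down with the plate lying released on the pan (value of joint tare_key above 0.0035 m and x of plate_corner0 in the frame of pan between -0.113 and 0.113 m and y of plate_corner0 in the frame of pan between -0.113 and 0.113 m and x of plate_corner1 in the frame of pan between -0.113 and 0.113 m and y of plate_corner1 in the frame of pan between -0.113 and 0.113 m and x of plate_corner2 in the frame of pan between -0.113 and 0.113 m and y of plate_corner2 in the frame of pan between -0.113 and 0.113 m and x of plate_corner3 in the frame of pan between -0.113 and 0.113 m and y of plate_corner3 in the frame of pan between -0.113 and 0.113 m and angle between plate's own z axis and vertical below 0.05 rad and contact force between plate and scale above 0.05 N and contact force between plate and the fingers below 0.1 N), for 0.05 s.
At the end, for the whole second after the job is handed in: The plate lies released, at rest and flat (within 0.05 rad and 6 mm) on the pan, all four corners within 113 mm of the pan's centre along each pan axis, and all three keys are up again (x of plate_corner0 in the frame of pan between -0.113 and 0.113 m and y of plate_corner0 in the frame of pan between -0.113 and 0.113 m and x of plate_corner1 in the frame of pan between -0.113 and 0.113 m and y of plate_corner1 in the frame of pan between -0.113 and 0.113 m and x of plate_corner2 in the frame of pan between -0.113 and 0.113 m and y of plate_corner2 in the frame of pan between -0.113 and 0.113 m and x of plate_corner3 in the frame of pan between -0.113 and 0.113 m and y of plate_corner3 in the frame of pan between -0.113 and 0.113 m and angle between plate's own z axis and vertical below 0.05 rad and z of plate in the frame of pan between -0.006 and 0.006 m and linear speed of plate below 0.02 m/s and contact force between plate and the fingers below 0.1 N and value of joint each of zero_key, tare_key, unit_key below 0.002 m); the robot touches nothing.
It fails at once if the square key is pressed (value of joint unit_key above 0.003 m).
It fails at once if the round key is pressed once the plate has left the step (value of joint zero_key above 0.003 m and distance of plate from where it was at the start of the episode above 0.15 m).
It fails at once if the bar key is pressed before the plate is over the pan (value of joint tare_key above 0.003 m and horizontal distance between plate and pan above 0.1 m).
It fails at once if a doughnut, the jar or the spatula is moved more than 40 mm (distance of any of bun_left, bun_right, jar, palette_knife from where it was at the start of the episode above 0.04 m).
It also fails if it takes over 72 s, if anything falls off the work surface, if the arm or the gripper's body presses on something with over 40 N, if the wrist force passes 120 N, or if a joint passes its speed limit or range.

ROBOT

A 6-joint arm with a two-finger parallel gripper is mounted at the origin on the work surface. World frame = base frame: x ahead of the robot, y to its left, z up, the work surface at z = 0. Lengths are in m, angles in rad, forces in N, time in s.
With the tool pointing down it reaches from about 0.4 to 0.925 m from the base axis. Payload 12.5 kg.
Tool frame: the origin (TCP) lies between the finger pads; the fingertips stand 11 mm ahead of it and the grasp point (between the pads) lies 8 mm behind it (tip_extent is the distance from the TCP to the fingertips, in m); z points along the fingers, x is the direction in which the jaws open and shut, and the axes are right-handed (so a half turn about z gives the same grasp; the last joint's range is limited). The gripper opens to 95 mm and grips with 3 to 60 N. Pads are 20 mm wide; open, the fingers measure 119 mm over their backs; the gripper's body (75 mm by 180 mm) begins 59 mm behind the grasp point.
Start: joints at [1.045, 0.491, 1.559, -0, 1.092, -0.106], TCP at [0.255, 0.571, 0.226] pointing down, gripper open.
Joint ranges: [-3.1, 3.1], [-0.84, 2.19], [0.05, 2.79], [-1.13, 4.28], [0.06, 2.93], [-2.69, 2.69]. Speed limits (rad/s): [2.22, 2.22, 2.79, 3.14, 3.14, 3.14].

INTERFACE

Orientations are given as a unit quaternion [x, y, z, w].
In Python, from workcell import state, snapshot, hand_in, recognise, outline_of, spot_point, tip_extent gives the robot as it stands. The module is installed in compiled form; this text tells all that it offers.
- The arm moves only by the tool servo_tool, never from a script. Its argument "increments" is a list of rows, each a list of 5 numbers: the shift along the tool's x, y, z in mm, then the turn about the tool's z in rad, then the opening in per cent of the stroke, from 0 (shut) to 100 (fully open). A call has 1 to 10 rows; each row is the pose to reach, as a shift and turn from the pose commanded when the call began, along the tool's axes at that moment; what a row does not reach only later rows make up. A row lasts 1/8 s, in which the tool goes at most 62.5 mm and 10.7 degrees, less where a joint would pass 70% of its speed; a pose out of reach is approached as far as the arm can. A call with a gripper value outside its range is refused whole. The fingers move at their own pace and stop on an object; "squeeze" is the grip in N (left out, the last holds). Time passes only in rows, so rows that repeat a pose let the fingers close. It gives the time, the measured TCP pose, the force and the opening at its end, in the units of the state.
- state(): the state, without advancing time (a new reading comes with each control period).
- snapshot(name): name is "side" or "top" or "wrist"; returns a dict with "frame" (480x640x3 uint8, red, green, blue), "K" (3x3 intrinsics, pixels), "world_to_cam" (4x4, takes a point from world to camera coordinates). Camera axes: x right, y down, z forward; pixel columns grow to the right and rows downward; lengths in m; the calibration is good to about 2 mm. A picture is of the moment at which its call begins. There is no depth.
- hand_in(): hands the job in, once; it reports no verdict.
Trained networks look in a picture, given as the dict that the camera call returned (one of the last four; its "shot" number tells which), for a name from the list of things; names that differ only in an ending like _2 or _b are one class to them, and where a whole thing is asked for, a point or a joint stands for the part that bears it (a point fixed in the world has none). Each returns a list of dicts, best first, with "conf" (0 to 1); they miss things now and then, are a little off and sometimes report something else, mostly with a low value. They report only what shows in the picture. A call takes as long as a camera call. They do not tell look-alikes from the thing itself.
- recognise(picture, query): "location" ([x, y, z] in m, in world coordinates, good to about 4 mm: the middle of the surface that is visible of it).
- outline_of(picture, query): "mask" (480x640 bool, what is visible of it).
- spot_point(picture, query): "location" ([x, y, z] in m, in world coordinates, good to about 4 mm: a listed point, or the origin of a listed thing).
The state is a dict: "t": time; "joints": joint angles; "dq": joint speeds; "joint_torque": joint torques, N m; "position": TCP position; "ee_rot": TCP orientation; "ft_force": force on the tool from outside, world axes, zero at the start; "torque": the same for the moment, N m; "gripper_width": finger opening in m.
Only numpy, scipy, OpenCV 4.12 (cv2) and the standard library are available. Lean on these libraries where they do the work, as an engineer would, in place of code of your own. Each camera call takes 0.05 s, during which the arm holds its last target.

## Working session

There is one attempt and no reset: what is moved stays moved. The work goes in short steps, Python scripts to look and compute and a tool call to move; the robot and the scene stay as the last step left them, time stands still between calls to the robot, and variables do not carry over. Pictures are saved under pics/ and viewed, and the job is handed in when it is done.

Besides the shell and the picture viewer there is one more tool, called by a JSON object that holds its "op" and its "data", one argument or row to a line. servo_tool: Moves the arm, as the interface text tells. Its arguments: {"type":"object","properties":{"increments":{"type":"array","items":{"type":"array","items":{"type":"number"}}},"squeeze":{"type":"number"}},"required":["increments"]}

```bash
mkdir -p pics
cat > h.py <<'E'
import numpy as np, cv2
from workcell import *
def save(s,n):
    cv2.imwrite('pics/'+n+'.png', s['frame'][:,:,::-1])
def ray(s,u,v,z):
    K=np.array(s['K']);T=np.array(s['world_to_cam']);R=T[:3,:3];t=T[:3,3]
    c=-R.T@t; d=R.T@np.linalg.inv(K)@np.array([u,v,1.]); return c+d*(z-c[2])/d[2]
def px(s,p):
    K=np.array(s['K']);T=np.array(s['world_to_cam']);q=T[:3,:3]@np.array(p)+T[:3,3];q=K@q;return q[:2]/q[2]
E
python3 - <<'E'
from h import *
print(state()); print(tip_extent)
for n in ['top','side','wrist']:
    s=snapshot(n); save(s,n+'0'); print(n,s['shot'])
    for q in ['zero_key_top','tare_key_top','pan','step_front_edge','plate','plate_near_end','scale','step']:
        print(q,[(np.round(d['location'],3).tolist(),round(d['conf'],2)) for d in spot_point(s,q)][:5])
E
```

```text
{'t': 0.0, 'joints': array([ 1.04537792e+00,  4.91523432e-01,  1.55946414e+00, -1.56204829e-06,
        1.09167694e+00, -1.05583405e-01]), 'dq': array([ 0.00152788, -0.00027595, -0.00236733, -0.00024139,  0.00084607,
        0.00055271]), 'joint_torque': array([ 1.06277184e-03, -6.12654448e+01, -2.58177334e+01,  6.91368990e-02,
        4.83355788e-02, -1.57911386e-04]), 'position': array([0.25460818, 0.57053236, 0.22507912]), 'ee_rot': array([ 8.38930487e-01,  5.44238322e-01, -4.77527560e-04,  2.43283115e-04]), 'ft_force': array([-0.97853681, -0.19234107, -0.05329776]), 'torque': array([ 0.00831188, -0.06305938,  0.00886287]), 'gripper_width': 0.09523420402987556}
0.011
top 1
zero_key_top [([0.452, -0.183, 0.056], 0.7), ([0.682, -0.001, -0.001], 0.54)]
tare_key_top [([0.436, -0.323, 0.053], 0.77), ([0.449, -0.183, 0.058], 0.16)]
pan [([0.593, -0.266, 0.064], 0.88)]
step_front_edge [([0.443, 0.275, 0.056], 0.67), ([0.443, -0.185, 0.058], 0.53), ([0.433, -0.318, 0.056], 0.47)]
plate [([0.341, 0.443, -0.002], 0.82), ([0.568, 0.266, 0.059], 0.78), ([0.286, 0.194, 0.001], 0.71), ([0.444, 
[... 264 characters left out ...]
.443, -0.183, 0.057], 0.61)]
tare_key_top [([0.438, -0.324, 0.056], 0.96), ([0.671, 0.001, 0.004], 0.4)]
pan [([0.59, -0.265, 0.067], 0.91), ([0.642, 0.213, 0.063], 0.54), ([0.489, 0.002, 0.002], 0.42)]
step_front_edge [([0.443, 0.277, 0.062], 0.55)]
plate [([0.565, 0.271, 0.059], 0.8), ([0.286, 0.194, -0.0], 0.56)]
plate_near_end [([0.308, 0.525, 0.001], 0.92), ([0.368, 0.16, 0.003], 0.78), ([0.478, 0.294, 0.062], 0.71), ([0.441, 0.276, 0.062], 0.66)]
scale [([0.555, -0.263, -0.001], 0.8)]
step [([0.561, 0.26, -0.002], 0.83)]
wrist 3
zero_key_top []
tare_key_top []
pan []
step_front_edge []
plate [([0.341, 0.444, -0.001], 0.67)]
plate_near_end [([0.31, 0.526, 0.002], 0.61)]
scale []
step []
```

View pics/top0.png

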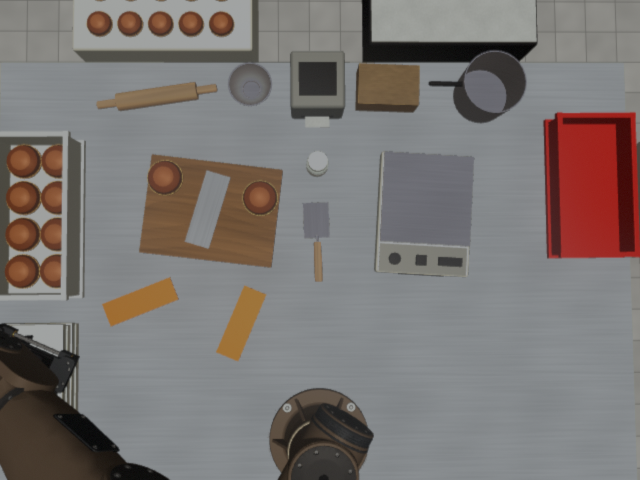

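View pics/side0.png

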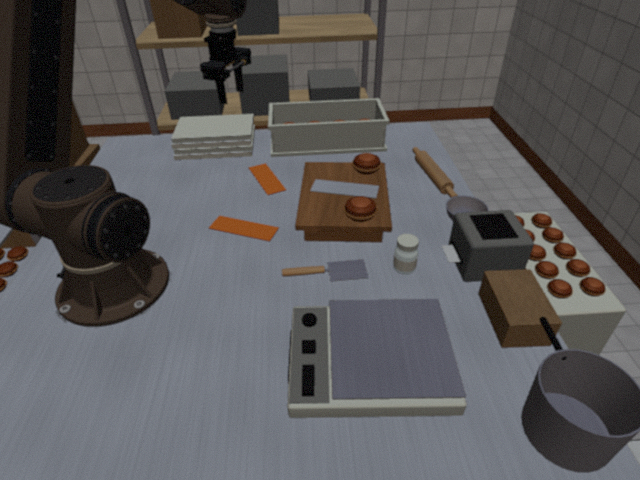

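The top view shows three plate-shaped things. Two are orange, on the table at (141,301) and (241,322), and one is bare metal, on the wooden step at (207,209). The metal one on the step fits the description. The scale is on the right with its keys at (395,258), (421,260) and (450,262). I'll check a close crop and measure corners.

Run:
```python
from h import *
s=snapshot('top'); 
f=s['frame']
for n,(a,b,c,d) in {'cropstep':(140,280,130,290),'cropscale':(140,285,365,485)}.items():
    cv2.imwrite('pics/'+n+'.png',cv2.resize(f[a:b,c:d,::-1],None,fx=4,fy=4,interpolation=cv2.INTER_CUBIC)) 
print(np.linalg.inv(np.array(s['world_to_cam']))[:3,3], s['K'][0])
for q,z in [('plate',.063),('step',.06),('pan',.064),('zero_key_top',.056),('tare_key_top',.056),('unit_key',.056)]:
    for d in outline_of(s,q)[:3]:
        m=d['mask'].astype(np.uint8); c=max(cv2.findContours(m,0,1)[0],key=cv2.contourArea)
        r=cv2.minAreaRect(c); bp=cv2.boxPoints(r)
        w=np.array([ray(s,u,v,z)[:2] for u,v in bp])
        print(q,round(d['conf'],2),m.sum(),bp.round(1).tolist(),w.round(3).tolist(),'c',w.mean(0).round(4),'len',np.linalg.norm(w[1]-w[0]).round(3),np.linalg.norm(w[2]-w[1]).round(3),'ang',np.arctan2(*(w[1]-w[0])[::-1]).round(3))
```

```text
[0.42723658 0.04259538 1.46226961] [580.02038431   0.         313.40747884]
plate 0.84 1761 [[214.89999389648438, 351.8999938964844], [243.6999969482422, 284.6000061035156], [266.6000061035156, 294.3999938964844], [237.6999969482422, 361.70001220703125]] [[0.225, 0.247], [0.385, 0.178], [0.361, 0.124], [0.202, 0.193]] c [0.2933 0.1855] len 0.174 0.06 ang -0.408
plate 0.71 1777 [[183.89999389648438, 240.6999969482422], [205.0, 170.1999969482422], [229.89999389648438, 177.6999969482422], [208.8000030517578, 248.10000610351562]] [[0.492, 0.321], [0.662, 0.271], [0.643, 0.211], [0.473, 0.262]] c [0.5675 0.2663] len 0.178 0.063 ang -0.288
plate 0.61 1761 [[100.69999694824219, 303.3999938964844], [169.39999389648438, 276.3999938964844], [178.5, 299.3999938964844], [109.80000305175781, 326.5]] [[0.343, 0.518], [0.406, 0.356], [0.351, 0.334], [0.288, 0.497]] c [0.3472 0.4261] len 0.175 0.059 ang -1.202
step 0.75 9279 [[138.60000610351562, 252.6999969482422], [150.3000030517578, 153.0], [283.20001220703125, 168.60000610351562], [271.5, 268.3999938964844]] [[0.463, 0.43], [0.705, 0.404], [0.66
[... 1106 characters left out ...]
.026 0.029 ang -0.797
tare_key_top 0.55 214 [[438.0, 257.0], [461.0, 257.0], [461.0, 266.0], [438.0, 266.0]] [[0.448, -0.293], [0.448, -0.35], [0.426, -0.349], [0.426, -0.293]] c [ 0.4369 -0.3214] len 0.056 0.022 ang -1.578
unit_key 0.59 1782 [[184.5, 240.89999389648438], [205.89999389648438, 170.10000610351562], [229.8000030517578, 177.3000030517578], [208.39999389648438, 248.10000610351562]] [[0.491, 0.321], [0.663, 0.27], [0.646, 0.212], [0.473, 0.264]] c [0.5684 0.2669] len 0.18 0.06 ang -0.29
unit_key 0.56 119 [[416.0, 255.0], [426.0, 255.0], [426.0, 265.0], [416.0, 265.0]] [[0.453, -0.24], [0.453, -0.264], [0.429, -0.264], [0.429, -0.239]] c [ 0.4411 -0.2517] len 0.024 0.024 ang -1.578
```

```bash
python3 -c "
import cv2;a=cv2.imread('pics/cropstep.png');print(a.shape)"
```

```text
(560, 640, 3)
```

View pics/cropstep.png

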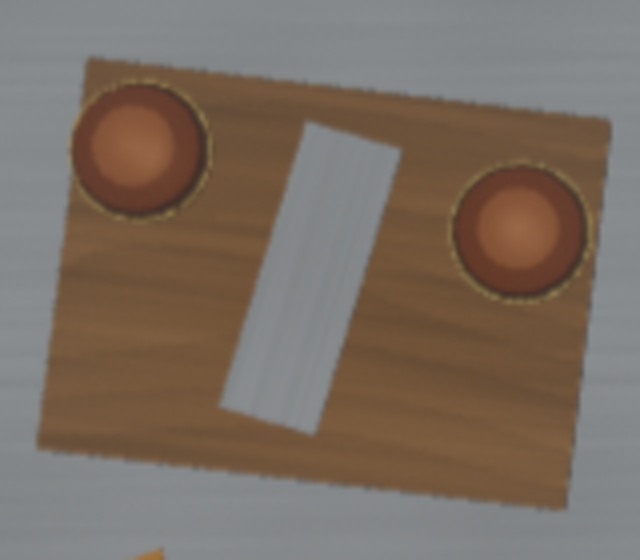

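View pics/cropscale.png

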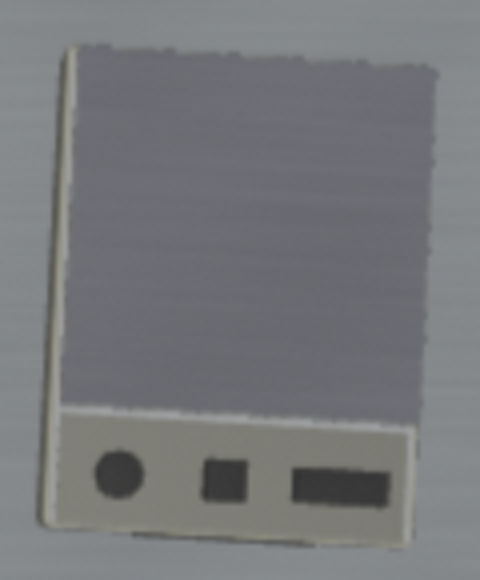

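Crop: the plate on the step is bare grey metal with corners at crop (306,121), (401,148), (314,436) and (219,407), so I'm choosing it. The keys are at crop (119,474), (225,480) and (341,487). Next I'll turn these into world coordinates.

```bash
cat >> h.py <<'E'
def yaw(R): return 2*np.arctan2(R[1],R[0])
def plan(target, phi=None):
    """tool-axis increments (mm, rad) from measured pose to target tcp & tool-x yaw"""
    st=state(); a=yaw(st['ee_rot']); d=np.array(target)-st['position']
    x=np.array([np.cos(a),np.sin(a),0]); y=np.array([np.sin(a),-np.cos(a),0])
    out=[d@x*1e3,d@y*1e3,-d[2]*1e3, 0 if phi is None else -((phi-a+np.pi)%(2*np.pi)-np.pi)]
    print('t',round(st['t'],2),'pos',st['position'].round(4),'yaw',round(a,4),'F',st['ft_force'].round(2),'w',round(st['gripper_width'],4),'inc',np.round(out,3).tolist())
E
python3 - <<'E'
from h import *
s=snapshot('top')
A=lambda u,v,z: ray(s,130+(u+.5)/4-.5,140+(v+.5)/4-.5,z)[:2]
B=lambda u,v,z: ray(s,365+(u+.5)/4-.5,140+(v+.5)/4-.5,z)[:2]
P=np.array([A(*c,.063) for c in [(306,121),(401,148),(314,436),(219,407)]])
print('plate',P.round(4).tolist(),P.mean(0).round(4)); d=(P[0]+P[1]-P[2]-P[3])/2; print(np.linalg.norm(d),np.linalg.norm(P[0]-P[1]),'yaw',np.arctan2(d[1],d[0]),'near',(P[2]+P[3])/2)
S=np.array([A(*c,.06) for c in [(88,58),(609,118),(567,509),(38,447)]])
d=(S[0]+S[1]-S[2]-S[3])/2;e=(S[0]+S[3]-S[1]-S[2])/2
print('step',S.mean(0).round(4),np.linalg.norm(d),np.linalg.norm(e),'yaw',np.arctan2(d[1],d[0]),np.arctan2(-e[0],e[1]),'front',(S[2]+S[3])/2)
Q=np.array([B(*c,.064) for c in [(76,46),(436,68),(420,425),(62,408)]])
d=(Q[0]+Q[1]-Q[2]-Q[3])/2;e=(Q[0]+Q[3]-Q[1]-Q[2])/2
print('pan',Q.mean(0).round(4),np.linalg.norm(d),np.linalg.norm(e),'yaw',np.arctan2(d[1],d[0]),np.arctan2(-e[0],e[1]))
k=np.array([B(*c,.056) for c in [(119,474),(225,480),(341,487)]]); print('keys',k.round(4).tolist(),np.linalg.norm(np.diff(k,axis=0),axis=1))
plan([.45,.2,.226],1.1505)
E
```

```text
plate [[0.6627, 0.2684], [0.646, 0.2111], [0.4721, 0.2634], [0.4899, 0.3203]] [0.5677 0.2658]
0.1810066702724104 0.05962319857817282 yaw -0.29204697680926556 near [0.480982   0.29183905]
step [0.565  0.2567] 0.23788231278393043 0.31834827844615154 yaw -0.11621092249674503 -0.12172839721962117 front [0.44689389 0.27044147]
pan [ 0.59   -0.2666] 0.21988083040982234 0.21956171273901148 yaw -0.058133200109257384 -0.05916511668473946
keys [[0.4461, -0.1867], [0.442, -0.2514], [0.4372, -0.3223]] [0.06481095 0.07107619]
t 1.75 pos [0.2547 0.5707 0.2257] yaw 1.151 F [ 0.46  0.72 -0.27] w 0.0953 inc [-258.95, 329.431, -0.322, 0.0]
```

{"op": "servo_tool", "data": {
  "increments": [
    [-40,50,0,0,0],
    [-80,100,0,0,0],
    [-120,150,0,0,0],
    [-155,200,0,0,0],
    [-195,250,0,0,0],
    [-230,295,0,0,0],
    [-259,329,0,0,0]
  ],
  "squeeze": 10
}}

```text
t: 2.62
position: [0.4506, 0.198, 0.2259]
ee_rot: [0.839, 0.544, 0.0, 0.0]
ft_force: [-0.3, -0.7, 0.2]
gripper_width: 0.0302
```

```bash
python3 -c "
from h import *
plan([.446,-.186,.10],1.1505)"
```

```text
t 2.62 pos [0.4506 0.198  0.2259] yaw 1.1498 F [-0.34 -0.66  0.2 ] w 0.0302 inc [-352.32, 152.783, 125.854, -0.001]
```

{"op": "servo_tool", "data": {
  "increments": [
    [-50,22,0,0,0],
    [-105,45,0,0,0],
    [-160,69,0,0,0],
    [-215,93,30,0,0],
    [-265,115,60,0,0],
    [-315,137,90,0,0],
    [-352,153,115,0,0],
    [-352,153,126,0,0],
    [-352,153,126,0,0]
  ]
}}

```text
t: 3.75
position: [0.4454, -0.1832, 0.0991]
ee_rot: [0.839, 0.544, -0.0, -0.001]
ft_force: [-0.5, 0.1, 0.8]
gripper_width: 0.0005
```

```bash
python3 -c "
from h import *
s=snapshot('side');save(s,'side1');s=snapshot('wrist');save(s,'wrist1')
plan([.446,-.186,.061])"
```

```text
t 3.85 pos [ 0.4461 -0.1828  0.1002] yaw 1.1521 F [-0.1  -0.09 -0.82] w -0.0 inc [-2.922, 1.208, 39.22, 0.0]
```

View pics/side1.png

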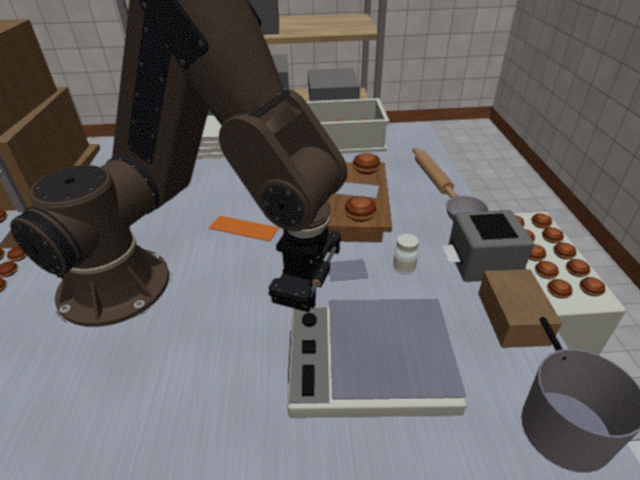

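View pics/wrist1.png

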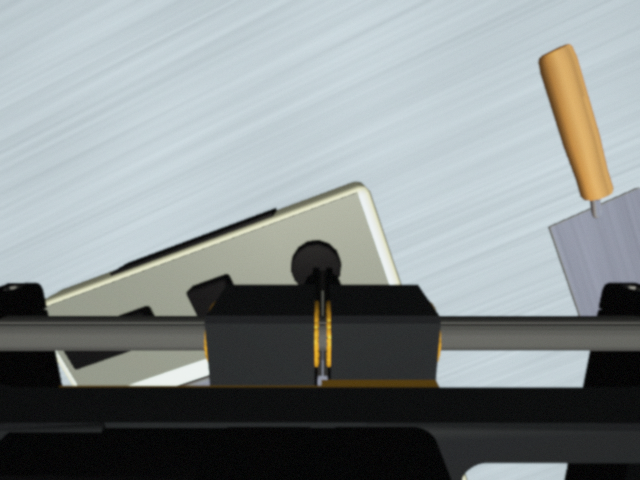

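The side view shows the closed fingers just above the round key at (309,320). In the wrist view the key is at (316,262), in line with the fingers. I'll cross-check its position from the wrist picture.

```bash
python3 -c "
from h import *
s=snapshot('wrist')
print(ray(s,316,264,.056), px(s,[.446,-.186,.056]))
print([(d['location'],d['conf']) for d in spot_point(s,'zero_key_top')][:2])
plan([.446,-.186,.062])"
```

```text
[ 0.44229518 -0.18701613  0.056     ] [320.19305154 268.85715834]
[([0.4424, -0.1847, 0.0556], 0.68)]
t 3.95 pos [ 0.4463 -0.1828  0.1005] yaw 1.1525 F [ 0.39 -0.37  0.17] w 0.0005 inc [-3.004, 1.018, 38.469, 0.0]
```

{"op": "servo_tool", "data": {
  "increments": [
    [-4,0,18,0,0],
    [-4,0,31,0,0],
    [-4,0,35,0,0],
    [-4,0,38,0,0],
    [-4,0,40,0,0],
    [-4,0,40,0,0]
  ]
}}

```text
t: 4.7
position: [0.4443, -0.1869, 0.0618]
ee_rot: [0.839, 0.544, 0.0, 0.001]
ft_force: [-6.0, 6.9, 34.1]
gripper_width: 0.0004
```

{"op": "servo_tool", "data": {
  "increments": [
    [0,0,-10,0,0],
    [0,0,-60,0,0],
    [0,0,-100,0,0],
    [0,0,-100,0,0]
  ]
}}

```text
t: 5.2
position: [0.4452, -0.1878, 0.1623]
ee_rot: [0.839, 0.544, 0.001, 0.003]
ft_force: [0.6, -0.1, -0.6]
gripper_width: -0.0
```

```bash
python3 -c "
from h import *
plan([.567,.266,.155],1.279)"
```

```text
t 5.2 pos [ 0.4452 -0.1878  0.1623] yaw 1.1512 F [ 0.64 -0.11 -0.62] w -0.0 inc [464.052, -73.662, 7.314, -0.128]
```

{"op": "servo_tool", "data": {
  "increments": [
    [50,-8,0,0,0],
    [105,-16,0,0,0],
    [160,-25,0,0,0],
    [215,-34,0,0,0],
    [275,-43,0,-0.03,0],
    [330,-52,0,-0.06,0],
    [385,-61,0,-0.1,0],
    [430,-68,0,-0.128,0],
    [464,-74,7,-0.128,0],
    [464,-74,7,-0.128,0]
  ]
}}

```text
t: 6.45
position: [0.5652, 0.2683, 0.1508]
ee_rot: [0.802, 0.598, -0.001, -0.0]
ft_force: [-0.6, -1.4, -0.3]
gripper_width: 0.0005
```

```bash
python3 -c "
from h import *
s=snapshot('wrist');save(s,'wrist2')
plan([.567,.266,.074],1.279)
for q in ['plate','plate_near_end','step_front_edge']:
  print(q,[(d['location'],d['conf']) for d in spot_point(s,q)][:2])
"
```

```text
t 6.5 pos [0.5651 0.267  0.1512] yaw 1.2806 F [-0.24 -0.55 -0.06] w 0.0006 inc [-0.377, 2.099, 77.181, 0.002]
plate [([0.5663, 0.2669, 0.0597], 0.83)]
plate_near_end [([0.3696, 0.1577, 0.0019], 0.91), ([0.4794, 0.2916, 0.062], 0.79)]
step_front_edge [([0.4459, 0.2742, 0.0603], 0.94)]
```

View pics/wrist2.png

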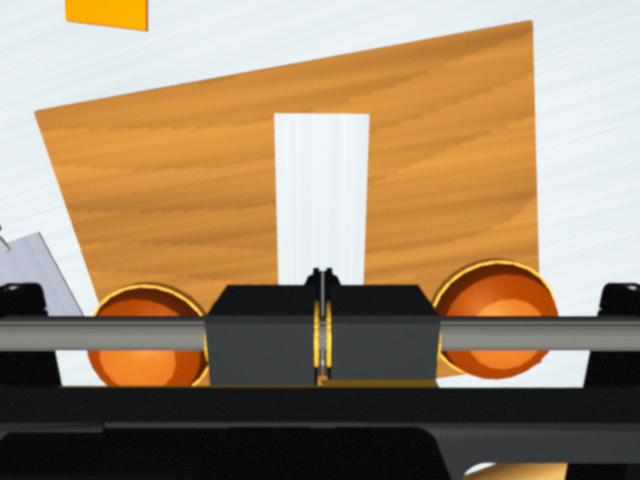

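The wrist view shows the plate centred under the fingers (columns 275–369), with its near end at row 114. Both doughnuts are clear to either side. Lowering now.

{"op": "servo_tool", "data": {
  "increments": [
    [0,2,35,0,0],
    [0,2,62,0,0],
    [0,2,73,0,0],
    [0,2,74,0,0],
    [0,2,74,0,0]
  ]
}}

```text
t: 7.28
position: [0.5681, 0.2659, 0.0797]
ee_rot: [0.802, 0.597, 0.001, 0.0]
ft_force: [0.1, 1.0, -0.1]
gripper_width: 0.0005
```

```bash
python3 -c "
from h import *
plan([.567,.266,.074],1.279)
"
```

```text
t 7.28 pos [0.5681 0.2659 0.0797] yaw 1.2787 F [ 0.1   0.99 -0.12] w 0.0005 inc [-0.272, -1.109, 5.66, -0.0]
```

{"op": "servo_tool", "data": {
  "increments": [
    [0,0,3,0,0],
    [0,0,4,0,0],
    [0,0,4.5,0,0],
    [0,0,4.5,0,0]
  ]
}}

```text
t: 7.78
position: [0.5677, 0.266, 0.0743]
ee_rot: [0.802, 0.597, 0.0, 0.0]
ft_force: [-0.9, 0.2, 2.3]
gripper_width: 0.0003
```

{"op": "servo_tool", "data": {
  "increments": [
    [0,0,0.5,0,0],
    [0,0,0.5,0,0]
  ]
}}

```text
t: 8.02
position: [0.5678, 0.2661, 0.0743]
ee_rot: [0.802, 0.597, 0.0, 0.0]
ft_force: [-1.7, -1.4, 7.3]
gripper_width: 0.0006
```

{"op": "servo_tool", "data": {
  "increments": [
    [0,0,0.5,0,0],
    [0,0,0.5,0,0]
  ]
}}

```text
t: 8.28
position: [0.5679, 0.2661, 0.0743]
ee_rot: [0.802, 0.597, 0.001, 0.0]
ft_force: [-2.8, -1.4, 11.3]
gripper_width: 0.0007
```

{"op": "servo_tool", "data": {
  "increments": [
    [-0.5,-3,0,0,0],
    [-1.5,-8,0,0,0],
    [-2.5,-14,0,0,0],
    [-3.5,-20,0,0,0],
    [-4.5,-26,0,0,0],
    [-5.5,-32,0,0,0],
    [-6.5,-37,0,0,0],
    [-7,-40,0,0,0],
    [-7,-40,0,0,0]
  ]
}}

```text
t: 9.4
position: [0.5282, 0.2712, 0.0743]
ee_rot: [0.802, 0.597, 0.002, 0.0]
ft_force: [-0.3, 0.6, 9.4]
gripper_width: 0.0004
```

```bash
python3 -c "
from h import *
s=snapshot('wrist');save(s,'wrist3')
plan([.475,.277,.074],1.279)
for q in ['plate_near_end','step_front_edge']:
  print(q,[(d['location'],d['conf']) for d in spot_point(s,q)][:2])
"
```

```text
t 9.45 pos [0.5282 0.2712 0.0743] yaw 1.279 F [-0.4   0.11 10.56] w 0.0001 inc [-9.772, -52.592, 0.277, 0.0]
plate_near_end [([0.4433, 0.2982, 0.063], 0.94), ([0.3683, 0.1574, 0.0024], 0.93)]
step_front_edge [([0.4382, 0.2961, 0.061], 0.17)]
```

View pics/wrist3.png

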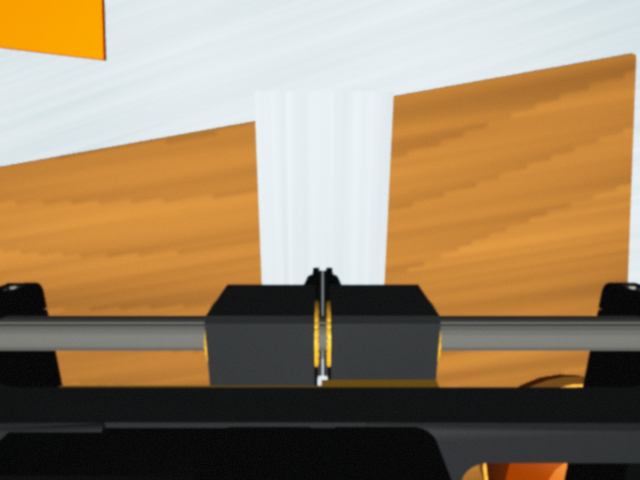

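The plate is following the fingers. In the wrist view its near end, at row ~92, is just past the front edge and still centred. I'll drag the rest of the way.

{"op": "servo_tool", "data": {
  "increments": [
    [-0.5,-3,0,0,0],
    [-1.5,-8,0,0,0],
    [-2.5,-14,0,0,0],
    [-3.5,-20,0,0,0],
    [-5,-26,0,0,0],
    [-6,-32,0,0,0],
    [-7,-38,0,0,0],
    [-8,-44,0,0,0],
    [-9,-49,0,0,0],
    [-9.5,-52,0,0,0]
  ]
}}

```text
t: 10.8
position: [0.4761, 0.2772, 0.0743]
ee_rot: [0.802, 0.597, 0.002, 0.001]
ft_force: [2.2, -0.7, 8.9]
gripper_width: 0.0004
```

{"op": "servo_tool", "data": {
  "increments": [
    [0,0,0,0,0],
    [0,0,0,0,0]
  ]
}}

```text
t: 11.05
position: [0.4758, 0.2772, 0.0743]
ee_rot: [0.802, 0.597, 0.002, 0.0]
ft_force: [0.0, 0.2, 10.8]
gripper_width: 0.0007
```

```bash
python3 -c "
from h import *
s=snapshot('wrist');save(s,'wrist4')
plan([.475,.277,.074],1.279)
for q in ['plate','plate_near_end','step_front_edge']:
  print(q,[(d['location'],d['conf']) for d in spot_point(s,q)][:3])
s=snapshot('side');save(s,'side4')
"
```

```text
t 11.1 pos [0.4758 0.2772 0.0743] yaw 1.2791 F [-0.24  0.55 10.51] w 0.0005 inc [-0.387, -0.676, 0.276, 0.0]
plate [([0.4756, 0.2748, 0.0587], 0.64)]
plate_near_end [([0.3681, 0.1586, -0.0021], 0.8), ([0.3836, 0.3021, 0.0617], 0.73)]
step_front_edge [([0.3982, 0.334, 0.0562], 0.72)]
```

View pics/wrist4.png

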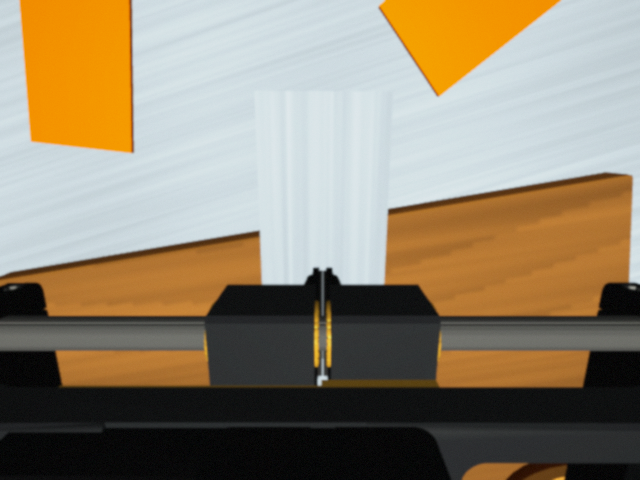

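View pics/side4.png

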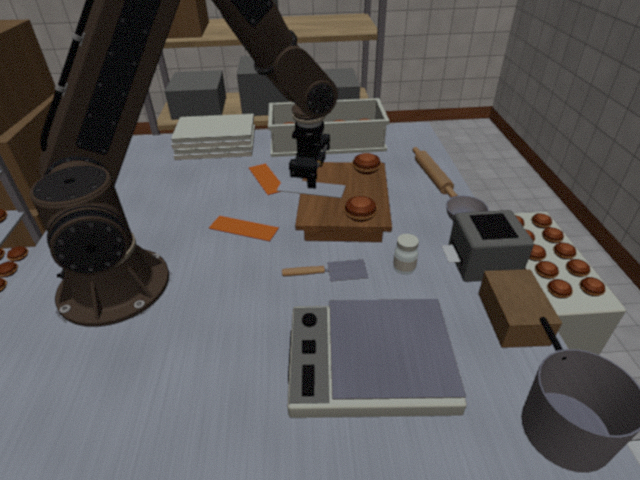

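The wrist view shows the plate sticking well out past the step edge. Its end is at row ~92, with the edge crossing it at rows 210–232, which gives an overhang of about 61 mm. The side view shows it flat with all keys up. Next I'll lift, open, and go to the overhanging end.

{"op": "servo_tool", "data": {
  "increments": [
    [0,0,-4,0,0],
    [0,0,-25,0,50],
    [0,-15,-40,0,100],
    [0,-40,-40,0,100],
    [0,-58,-40,0,100],
    [0,-58,-40,0,100],
    [0,-58,-40,0,100]
  ]
}}

```text
t: 12.18
position: [0.4197, 0.2935, 0.1131]
ee_rot: [0.802, 0.597, 0.0, 0.0]
ft_force: [0.6, -0.8, 0.4]
gripper_width: 0.0551
```

```bash
python3 -c "
from h import *
s=snapshot('wrist');save(s,'wrist5')
st=state()
c=np.array([.4756,.277]);u=np.array([.958,-.288])
g=c-u*.058
plan([*g,.069],1.279)
"
```

```text
t 12.22 pos [0.4198 0.2934 0.1131] yaw 1.2789 F [ 0.1  -0.56  0.13] w 0.0591 inc [0.369, 0.126, 44.093, -0.0]
```

View pics/wrist5.png

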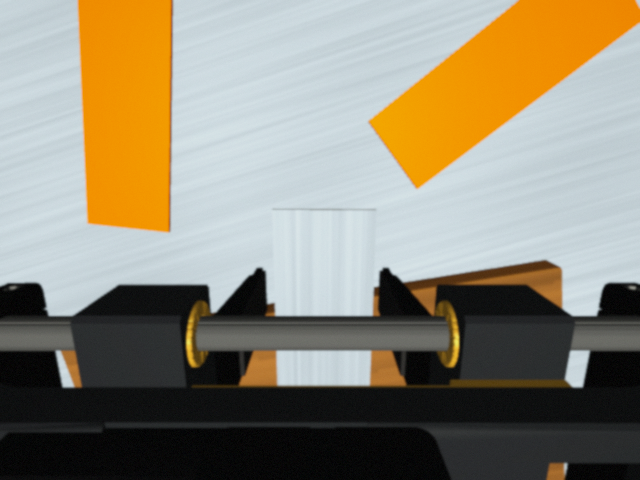

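The plate (columns 274–376) is centred between the opening fingers. I'll let them open fully, then go down.

{"op": "servo_tool", "data": {
  "increments": [
    [0,0,0,0,100],
    [0,0,0,0,100],
    [0,0,0,0,100],
    [0,0,5,0,100],
    [0,0,20,0,100],
    [0,0,34,0,100],
    [0,0,42,0,100],
    [0,0,44,0,100],
    [0,0,44,0,100]
  ]
}}

```text
t: 13.35
position: [0.4193, 0.2934, 0.0691]
ee_rot: [0.802, 0.597, -0.0, -0.0]
ft_force: [0.0, -1.1, 1.3]
gripper_width: 0.095
```

```bash
python3 -c "
from h import *
s=snapshot('wrist');save(s,'wrist6')
c=np.array([.4756,.277]);u=np.array([.958,-.288])
g=c-u*.058
plan([*g,.069],1.279)
"
```

```text
t 13.4 pos [0.4194 0.2934 0.0693] yaw 1.279 F [ 0.06 -0.68 -0.9 ] w 0.0953 inc [0.43, 0.547, 0.318, -0.0]
```

View pics/wrist6.png

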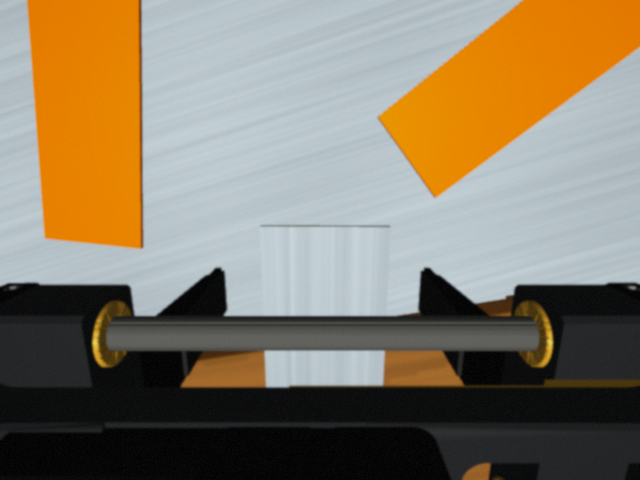

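The fingers straddle the overhanging end, with the plate at columns 262–388. Closing.

{"op": "servo_tool", "data": {
  "increments": [
    [0,0,0,0,70],
    [0,0,0,0,50],
    [0,0,0,0,40],
    [0,0,0,0,30],
    [0,0,0,0,30],
    [0,0,0,0,30],
    [0,0,0,0,30],
    [0,0,0,0,30]
  ],
  "squeeze": 40
}}

```text
t: 14.4
position: [0.4193, 0.2934, 0.0691]
ee_rot: [0.802, 0.597, 0.0, -0.0]
ft_force: [-0.1, -0.7, 1.4]
gripper_width: 0.0591
```

{"op": "servo_tool", "data": {
  "increments": [
    [0,0,-3,0,30],
    [0,0,-8,0,30],
    [0,0,-15,0,30],
    [0,0,-25,0,30],
    [0,0,-35,0,30],
    [0,0,-45,0,30],
    [0,0,-55,0,30],
    [0,0,-65,0,30],
    [0,0,-70,0,30],
    [0,0,-70,0,30]
  ]
}}

```text
t: 15.65
position: [0.4193, 0.2934, 0.1394]
ee_rot: [0.802, 0.597, 0.0, 0.0]
ft_force: [-0.1, -0.5, -0.8]
gripper_width: 0.0589
```

```bash
python3 -c "
from h import *
s=snapshot('side');save(s,'side7');cv2.imwrite('pics/side7c.png',cv2.resize(s['frame'][100:260,200:420,::-1],None,fx=3,fy=3))
s=snapshot('wrist');save(s,'wrist7')
plan([0.532,-.2632,.2],1.512)
"
```

```text
t 15.75 pos [0.4192 0.2933 0.1389] yaw 1.279 F [-0.69  0.6  -1.15] w 0.059 inc [-500.508, 268.175, -61.057, -0.233]
```

View pics/side7c.png

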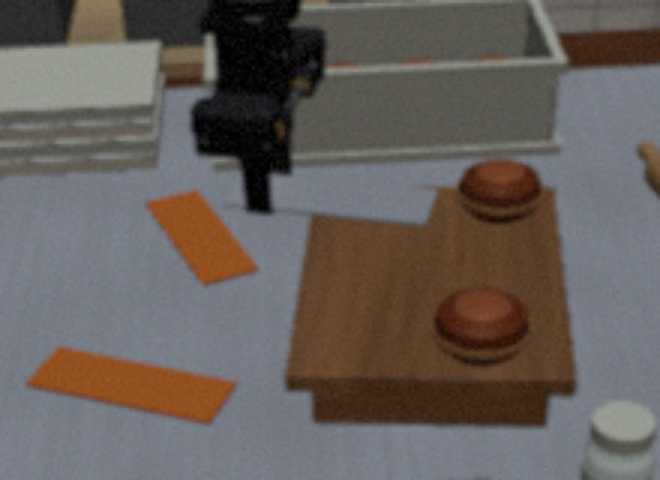

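View pics/wrist7.png

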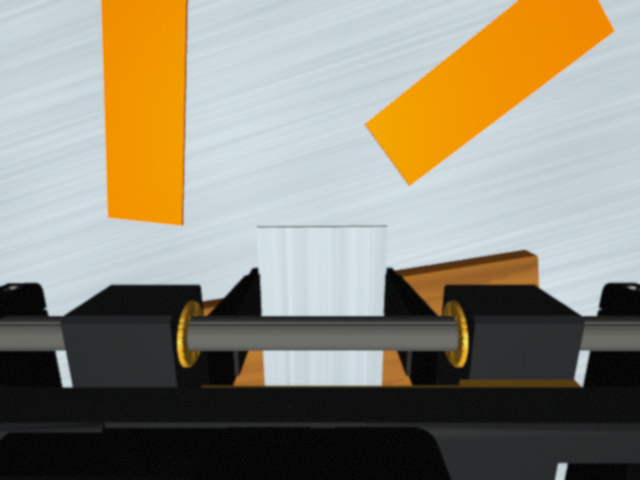

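The plate is held level and clear of the step: in the side crop it is the thin line from (230,205) to (435,222). I'll carry it over high and turn it on the way.

{"op": "servo_tool", "data": {
  "increments": [
    [0,0,-15,0,30],
    [-15,8,-40,0,30],
    [-45,24,-60,0,30],
    [-85,46,-61,-0.02,30],
    [-130,70,-61,-0.05,30],
    [-175,94,-61,-0.08,30],
    [-220,118,-61,-0.11,30],
    [-265,142,-61,-0.14,30],
    [-305,163,-61,-0.17,30],
    [-335,180,-61,-0.2,30]
  ]
}}

```text
t: 17.0
position: [0.4955, -0.0812, 0.2009]
ee_rot: [0.739, 0.674, 0.0, 0.0]
ft_force: [0.3, 0.9, -0.7]
gripper_width: 0.0589
```

```bash
python3 -c "
from h import *
plan([0.5314,-.2632,.14],1.512)
"
```

```text
t 17.0 pos [ 0.4955 -0.0812  0.2009] yaw 1.479 F [ 0.25  0.87 -0.74] w 0.0589 inc [-177.982, 52.492, 60.909, -0.033]
```

{"op": "servo_tool", "data": {
  "increments": [
    [-35,10,0,-0.01,30],
    [-75,22,0,-0.02,30],
    [-115,34,0,-0.033,30],
    [-145,43,0,-0.033,30],
    [-168,49,0,-0.033,30],
    [-178,52,20,-0.033,30],
    [-178,52,45,-0.033,30],
    [-178,52,61,-0.033,30],
    [-178,52,61,-0.033,30]
  ]
}}

```text
t: 18.12
position: [0.5303, -0.2605, 0.1377]
ee_rot: [0.727, 0.686, -0.0, -0.001]
ft_force: [0.3, -0.1, -0.5]
gripper_width: 0.0592
```

```bash
cat > chk.py <<'E'
from h import *
import sys
n=sys.argv[1]
s=snapshot('top');save(s,'top'+n);cv2.imwrite('pics/top'+n+'c.png',cv2.resize(s['frame'][130:300,350:510,::-1],None,fx=3.5,fy=3.5,interpolation=cv2.INTER_CUBIC))
s=snapshot('side');cv2.imwrite('pics/side'+n+'c.png',cv2.resize(s['frame'][200:430,250:500,::-1],None,fx=2.5,fy=2.5,interpolation=cv2.INTER_CUBIC))
plan([0.5314,-.2632,.075],1.512)
E
python3 chk.py 8
```

```text
t 18.23 pos [ 0.531  -0.261   0.1394] yaw 1.5125 F [ 0.33 -0.41 -1.07] w 0.0587 inc [-2.132, 0.504, 64.41, 0.0]
```

View pics/top8c.png

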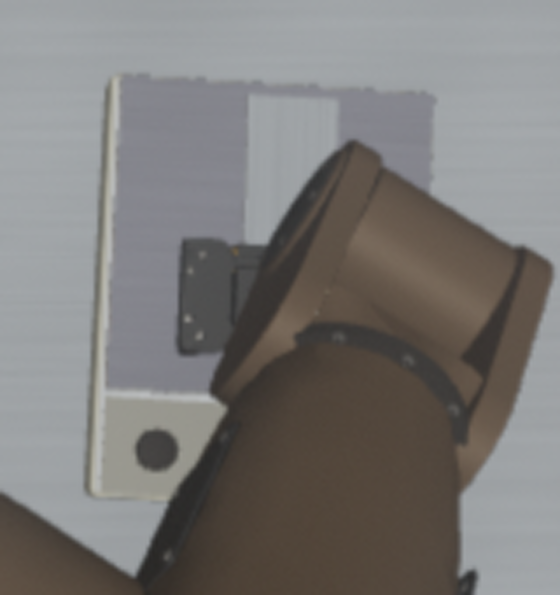

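View pics/side8c.png

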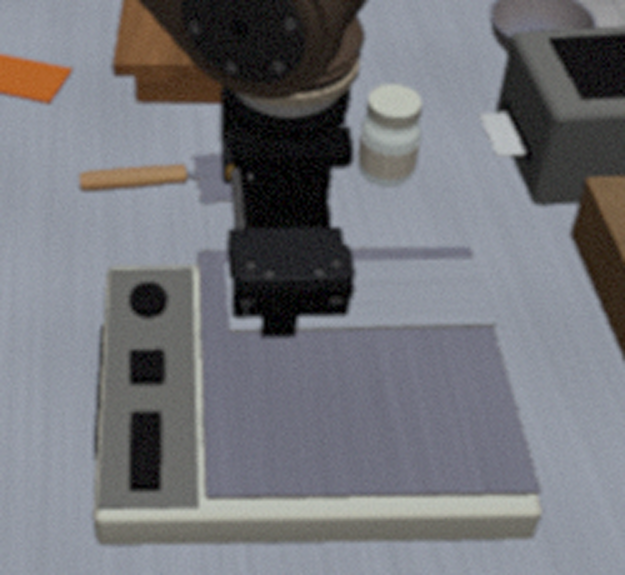

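In the side crop the plate hangs level over the pan. In the top crop its far end (247–338, row 95) is inside the pan's back edge. Lowering.

{"op": "servo_tool", "data": {
  "increments": [
    [-1,0,12,0,30],
    [-2,0,28,0,30],
    [-2,0,44,0,30],
    [-2,0,54,0,30],
    [-2,0,60,0,30],
    [-2,0,62,0,30],
    [-2,0,62,0,30]
  ]
}}

```text
t: 19.1
position: [0.5307, -0.2633, 0.0773]
ee_rot: [0.728, 0.686, 0.0, 0.0]
ft_force: [0.9, 1.2, 0.1]
gripper_width: 0.0591
```

{"op": "servo_tool", "data": {
  "increments": [
    [0,0,0.7,0,30],
    [0,0,1.3,0,30],
    [0,0,1.3,0,30]
  ]
}}

```text
t: 19.48
position: [0.5307, -0.2633, 0.0759]
ee_rot: [0.728, 0.686, 0.0, 0.0]
ft_force: [-0.1, 0.4, -0.5]
gripper_width: 0.0588
```

```bash
python3 chk.py 9; python3 -c "
from h import *
s=snapshot('top')
print([ray(s,350+u/3.5,130+95/3.5,.134) for u in (247,338)])"
```

```text
t 19.57 pos [ 0.5307 -0.2633  0.0759] yaw 1.512 F [-0.87 -0.47 -0.97] w 0.059 inc [0.117, 0.741, 0.884, 0.0]
[array([ 0.6785755 , -0.23816277,  0.134     ]), array([ 0.67838171, -0.29876446,  0.134     ])]
```

View pics/side9c.png

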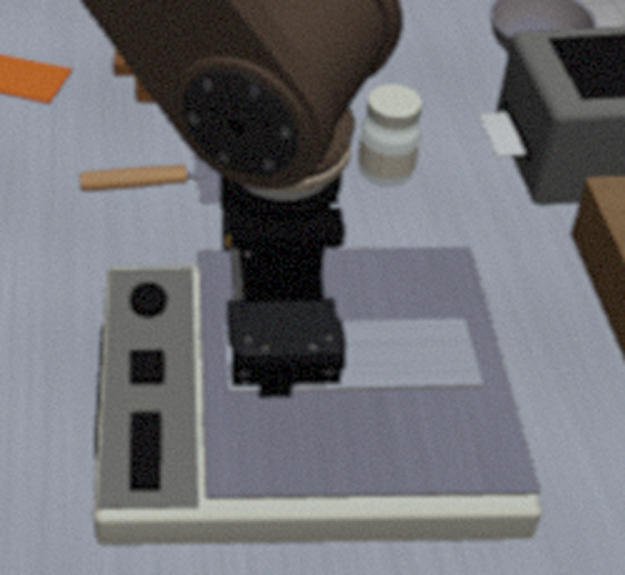

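View pics/top9c.png

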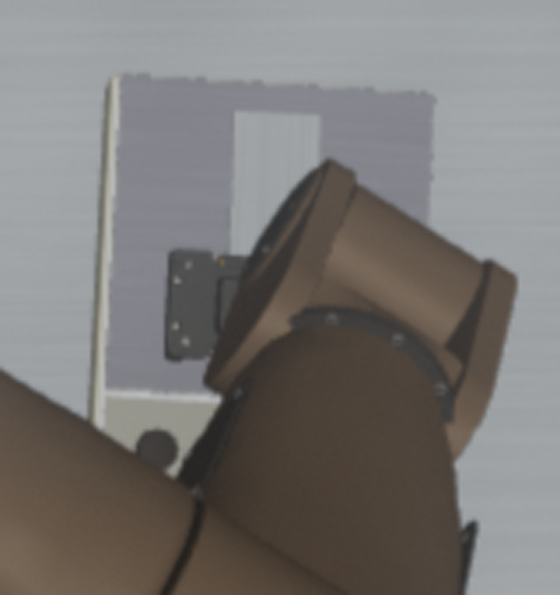

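The plate is over the pan with margin all round: side-crop columns 228–480, inside the pan's roughly 203–520. I'll bring the tips down to touch.

{"op": "servo_tool", "data": {
  "increments": [
    [0,0,0.5,0,30],
    [0,0,0.8,0,30],
    [0,0,0.8,0,30]
  ]
}}

```text
t: 20.0
position: [0.5307, -0.2633, 0.0753]
ee_rot: [0.728, 0.686, 0.0, 0.0]
ft_force: [-1.7, 0.3, 5.2]
gripper_width: 0.0589
```

{"op": "servo_tool", "data": {
  "increments": [
    [0,0,-0.3,0,60],
    [0,0,-0.3,0,62],
    [0,0,-0.3,0,64],
    [0,0,-0.3,0,67],
    [0,0,-0.3,0,71],
    [0,0,-0.3,0,76],
    [0,0,-0.3,0,82],
    [0,0,-0.3,0,90],
    [0,0,-0.3,0,90]
  ],
  "squeeze": 5
}}

```text
t: 21.12
position: [0.5307, -0.2637, 0.0753]
ee_rot: [0.728, 0.686, -0.0, 0.0]
ft_force: [-1.0, -0.9, 2.8]
gripper_width: 0.0851
```

{"op": "servo_tool", "data": {
  "increments": [
    [0,0,-5,0,90],
    [0,0,-20,0,90],
    [0,0,-50,0,90],
    [0,0,-85,0,80],
    [0,0,-100,0,50]
  ]
}}

```text
t: 21.75
position: [0.5311, -0.2635, 0.1778]
ee_rot: [0.728, 0.686, 0.0, 0.001]
ft_force: [0.0, -0.8, 0.7]
gripper_width: 0.0715
```

```bash
python3 -c "
from h import *
plan([0.437,-.3225,.15],1.512)
"
```

```text
t 21.75 pos [ 0.5311 -0.2635  0.1778] yaw 1.512 F [ 0.01 -0.78  0.71] w 0.0715 inc [-64.411, -90.44, 27.815, -0.0]
```

{"op": "servo_tool", "data": {
  "increments": [
    [-15,-20,0,0,0],
    [-40,-55,0,0,0],
    [-60,-85,10,0,0],
    [-64,-90,28,0,0],
    [-64,-90,28,0,0],
    [-64,-90,28,0,0],
    [-64,-90,28,0,0]
  ]
}}

```text
t: 22.62
position: [0.4376, -0.3217, 0.1478]
ee_rot: [0.727, 0.686, 0.0, 0.0]
ft_force: [0.6, 1.0, 0.1]
gripper_width: 0.0028
```

```bash
python3 chk.py 10; python3 -c "
from h import *
s=snapshot('wrist');save(s,'wrist10')
print([(d['location'],d['conf']) for d in spot_point(s,'tare_key_top')][:2], px(s,[.437,-.3225,.056]))
plan([0.437,-.3225,.062],1.512)
"
```

```text
t 22.73 pos [ 0.4374 -0.3217  0.1477] yaw 1.5127 F [-0.03  0.57  0.2 ] w 0.0006 inc [63.832, 90.412, 72.676, 0.001]
[([0.4308, -0.3215, 0.0594], 0.56)] [323.55981111 245.79926199]
t 22.82 pos [ 0.4373 -0.3217  0.1475] yaw 1.5125 F [ 1.15 -0.25  0.42] w 0.0001 inc [-0.8, -0.228, 85.536, 0.0]
```

View pics/side10c.png

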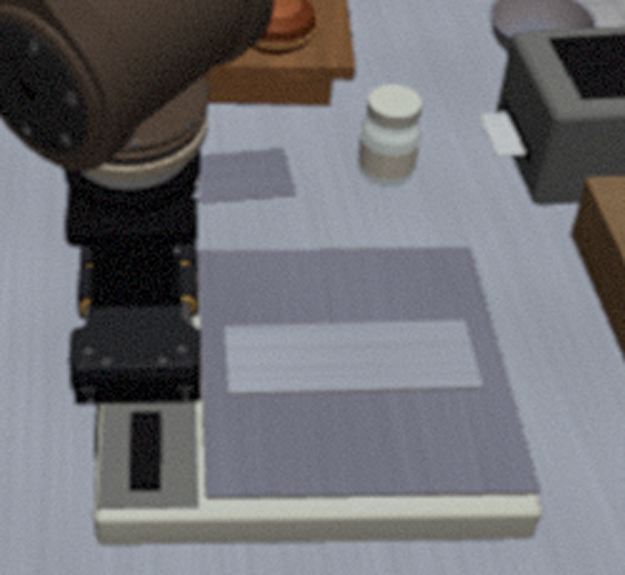

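View pics/wrist10.png

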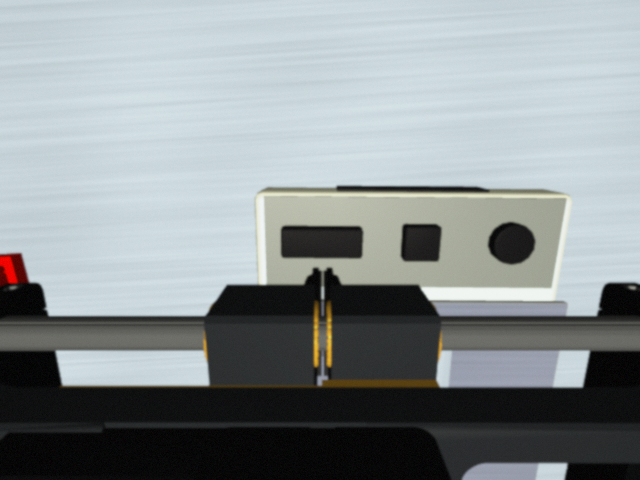

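View pics/top10c.png

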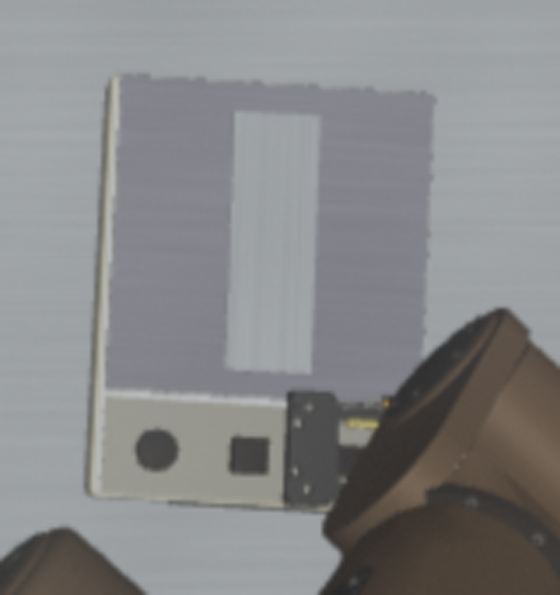

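The plate lies flat and fully inside the pan. In the wrist view the bar key (322,242) is straight ahead of the fingertips, well clear of the square key at (421,242). Pressing it.

{"op": "servo_tool", "data": {
  "increments": [
    [0,-1.5,35,0,0],
    [0,-1.5,65,0,0],
    [0,-1.5,78,0,0],
    [0,-1.5,82,0,0],
    [0,-1.5,84.5,0,0],
    [0,-1.5,86,0,0],
    [0,-1.5,86,0,0],
    [0,-1.5,86,0,0]
  ]
}}

```text
t: 23.82
position: [0.4356, -0.3217, 0.0623]
ee_rot: [0.728, 0.686, 0.0, 0.0]
ft_force: [-2.6, 3.7, 7.4]
gripper_width: 0.0001
```

{"op": "servo_tool", "data": {
  "increments": [
    [0,0,1,0,0],
    [0,0,1,0,0],
    [0,0,1,0,0]
  ]
}}

```text
t: 24.2
position: [0.4356, -0.3217, 0.0621]
ee_rot: [0.728, 0.686, 0.0, 0.001]
ft_force: [-5.2, 4.7, 19.1]
gripper_width: 0.0005
```

{"op": "servo_tool", "data": {
  "increments": [
    [0,0,-8,0,0],
    [0,0,-40,0,0],
    [0,0,-90,0,0],
    [0,0,-130,0,0],
    [0,0,-150,0,0]
  ]
}}

```text
t: 24.82
position: [0.4361, -0.3224, 0.2132]
ee_rot: [0.728, 0.686, 0.0, 0.002]
ft_force: [0.3, 0.7, 0.1]
gripper_width: 0.0004
```

{"op": "servo_tool", "data": {
  "increments": [
    [40,0,0,0,0],
    [90,0,0,0,0],
    [140,0,0,0,0],
    [190,0,0,0,0],
    [240,0,0,0,0],
    [280,0,0,0,0],
    [300,0,0,0,0],
    [300,0,0,0,0]
  ]
}}

```text
t: 25.82
position: [0.4535, -0.0215, 0.2109]
ee_rot: [0.727, 0.687, 0.0, 0.001]
ft_force: [0.0, -0.8, -0.8]
gripper_width: 0.0004
```

```bash
python3 chk.py 11; python3 -c "
from h import *
s=snapshot('top')
print([(np.round(d['location'],3),d['conf']) for d in spot_point(s,'plate')])
m=s['frame']
B=lambda u,v,z: ray(s,350+(u+.5)/3.5-.5,130+(v+.5)/3.5-.5,z)[:2]
c=np.array([.590,-.2666]);a=-.0587;R=np.array([[np.cos(a),np.sin(a)],[-np.sin(a),np.cos(a)]])
for p in [(236,111),(321,115),(311,374),(226,369)]: print((R@(B(*p,.067)-c)).round(4))
"
```

```text
t 25.93 pos [ 0.4534 -0.0227  0.2107] yaw 1.5124 F [ 0.98  0.81 -0.32] w -0.0001 inc [-235.525, 91.892, 135.654, 0.0]
[(array([ 0.589, -0.266,  0.066]), 0.93), (array([ 0.286,  0.196, -0.   ]), 0.78), (array([ 0.343,  0.445, -0.001]), 0.75), (array([ 0.432, -0.316,  0.053]), 0.58)]
[0.0894 0.0283]
[ 0.0899 -0.0312]
[-0.0908 -0.0316]
[-0.0904  0.0275]
```

View pics/top11.png

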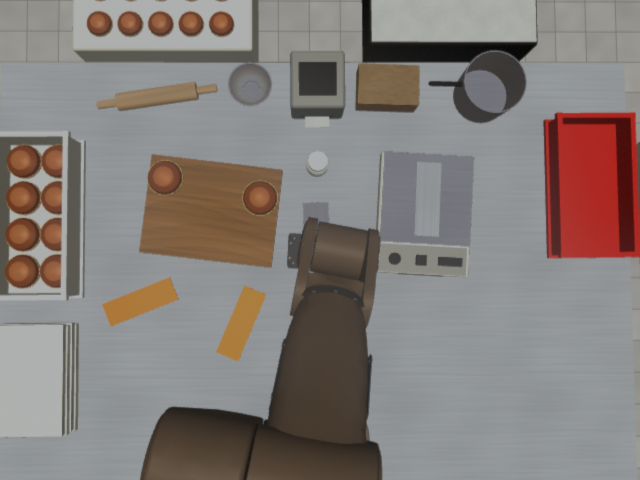

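View pics/side11c.png

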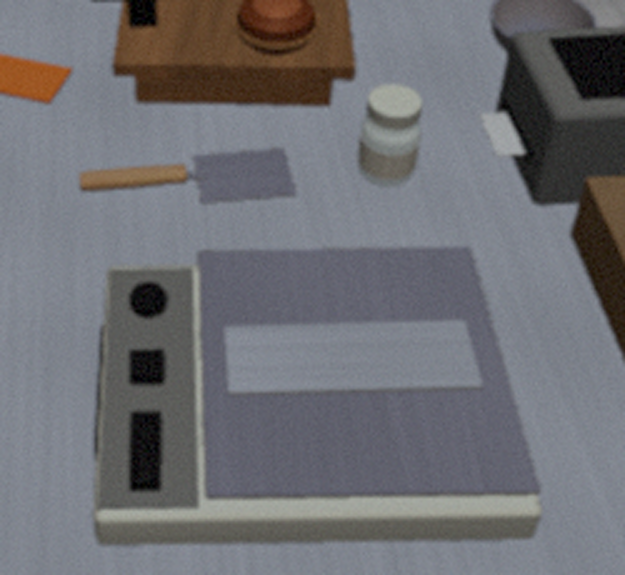

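The plate is centred and flat on the pan, with corners within 91 mm along the pan's x and 32 mm along its y. All keys are up, the doughnuts, jar and spatula haven't moved, and the arm is clear. Handing in.

```bash
python3 -c "
from h import *
print(hand_in())"
```

```text
the job is handed in; nothing more can be done
None
```

The job was done in order and handed in at about 26 s; `hand_in()` reports no verdict, so I have no confirmation that it passed.

- **Zero:** I pressed the round key to its stop (34 N on the tool) while the pan was empty.
- **Slide and grip:** With closed fingertips pressing at about 10 N, I dragged the plate about 92 mm, until it stuck out about 61 mm by calculation. I then took it by that end with 40 N on its side edges.
- **Set down:** The plate was level in the fingers when lifted and over the pan. I lowered it until the fingertips just touched the pan (about 5 N) and then opened slowly. The plate was then an estimated 2 mm above the pan, so it settled by about that much.
- **Tare:** I pressed the bar key to its stop (19 N on the tool) with the plate released.

In the last pictures the plate lies flat and centred on the pan. Its corners are within 91 mm (pan x) and 32 mm (pan y) of the centre, against the 113 mm allowed. All three keys look up, the doughnuts, jar and spatula look unmoved, and the arm is clear of everything.

Two measurements disagreed slightly: the top and wrist cameras put the round and bar keys about 3 to 6 mm apart, so I aimed between the two. No check failed.

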